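Hold a thermometer probe centred in the port of a glass test tank

ROBOT

A 6-joint arm with a two-finger parallel gripper is mounted at the origin on the work surface. World frame = base frame: x ahead of the robot, y to its left, z up, the work surface at z = 0. Lengths are in mm, angles in rad, forces in N, time in s.
With the tool pointing down it reaches from about 350 to 975 mm from the base axis. Payload 7.1 kg.
Tool frame: the origin (TCP) lies on the centre line of the jaws, within the pads' length; the fingertips stand 17 mm ahead of it and the grasp point (between the pads) lies 2 mm behind it (tip_extent is the distance from the TCP to the fingertips, in mm); z points along the fingers, y is the line along which they close (so a half turn about z gives the same grasp; the last joint's range is limited). The gripper opens to 88 mm and grips with 3 to 60 N. Pads are 20 mm wide; open, the fingers measure 115 mm over their backs; the gripper's body (75 mm by 178 mm) begins 61 mm behind the grasp point.
Start: joints at [-1.288, 0.423, 1.63, -0, 1.089, -0.019], TCP at [185.792, -596.729, 239.675] pointing down, gripper open.
Joint ranges: [-3, 3], [-0.9, 2.11], [0.09, 2.58], [-1.31, 4.45], [0.11, 2.69], [-2.54, 2.54]. Speed limits (rad/s): [2.39, 2.39, 3.01, 3.14, 3.14, 3.14].

INTERFACE

Orientations are given as a rotation vector (axis times angle).
In Python, from workcell import get_obs, get_image, camera_model, close_job, look_for, outline_of, pinpoint, tip_extent gives the robot as it stands.
- The arm moves only by the shell command python3 -m jog 'ROWS'. ROWS is text: rows parted by semicolons, each of 7 numbers parted by spaces: the shift along the tool's x, y, z as a fraction of full scale, then the turn, a rotation vector about the tool's x, y, z as a fraction of full scale, then the closure, from -1 (fully open) to 1 (shut). A call has 1 to 8 rows; each row is the pose to reach, as a shift and turn from the pose commanded when the call began, along the tool's axes at that moment; what a row does not reach only later rows make up. Full scale, the value 1, is 0.2 m for a shift and 30 degrees for a turn. A row lasts 1/10 s, in which the tool goes at most 50 mm and 8.59 degrees, less where a joint would pass 70% of its speed; a pose out of reach is approached as far as the arm can. A call with a number of a shift or a turn outside -1 to 1 is refused whole. A call with a gripper value outside its range is refused whole. The fingers move at their own pace and stop on an object; the grip force is fixed at half the most. Time passes only in rows, so rows that repeat a pose let the fingers close. It gives the time, the measured TCP pose, the force, the opening and the grip force at its end, in the units of the state.
- get_obs(): the state, without advancing time (a new reading comes with each control period).
- get_image(name): name is "scene" or "side" or "wrist"; returns the picture (480x640x3 uint8, red, green, blue); there is no depth.
- camera_model(name): a dict with "fx", "fy", "cx", "cy" (pixels), "origin" and "orientation" of the camera in the world; the wrist camera has in their place "tool_from_camera" (4x4, takes a point from camera to tool coordinates, whose origin is the TCP and whose axes are the flange's). Camera axes: x right, y down, z forward; pixel columns grow to the right and rows downward; lengths in mm; the calibration is good to about 2 mm. A picture is of the moment at which its call begins: read the wrist's pose just before it. camera_model takes no time and is no camera call.
- close_job(): hands the job in; it is judged then, once.
Trained networks look in the newest picture that a camera, given by its name, has taken for a name from the list of things; names that differ only in an ending like _2 or _b are one class to them, and where a whole thing is asked for, a point or a joint stands for the part that bears it (a point fixed in the world has none). Each returns a list of dicts, best first, with "confidence" (0 to 1); they miss things now and then, are a little off and sometimes report something else, mostly with a low value. They report only what shows in the picture. A call takes as long as a camera call.
- look_for(target, camera): "xyz" ([x, y, z] in mm, in the coordinates of the camera as it stood for that picture, good to about 4 mm: the middle of the surface that is visible of it).
- outline_of(target, camera): "mask" (480x640 bool, what is visible of it).
- pinpoint(target, camera): "xyz" ([x, y, z] in mm, in the coordinates of the camera as it stood for that picture, good to about 4 mm: a listed point, or the origin of a listed thing).
The state is a dict: "t": time; "qpos": joint angles; "qvel": joint speeds; "joint_torque": joint torques, N m; "ee_pos": TCP position; "orientation": TCP orientation; "ft_force": force on the tool from outside, world axes, zero at the start; "moment": the same for the moment, N m; "width": finger opening in mm; "grasp_force": force on a finger pad.
Only numpy, scipy, OpenCV 4.12 (cv2) and the standard library are available. Lean on these libraries where they do the work, as an engineer would, in place of code of your own. Each camera call takes 0.05 s, during which the arm holds its last target. There are 200 camera calls.

TASK

Lift the cordless thermometer probe (the one with the square grey grip) out of the white bin and lower its stem through the open port in the lid of the glass tank, to read the air temperature inside: the probe must never touch the tank. Finish while still holding the probe still and upright, its stem centred in the port and its tip hanging about halfway between the tank's floor and the lid; do not let go. Leave everything else where it stands.

Things in the scene. Friction and masses are not known exactly. Their poses are not given: they have to be found in the camera images.
- probe: cordless thermometer probe, 160 mm long, about 80 g, upright in one of the bin's three sockets (may lean 2 degrees). Origin: centre of its tip (lower end), 5 mm above the table at the start; z runs up the stem. Round steel stem, 8 mm diameter, 110 mm long, then a square grey grip 20 x 20 mm (faces square to the body's x, y) from 110 to 160 mm above the tip
- probe_stem (a point): point on the axis of the probe's stem, 65 mm above its tip: the part that is inside the port when the tip hangs halfway down the tank
- bin: fixed open white bin, 90 (x) x 240 (y) x 65 mm high, walls and floor 5 mm; origin: centre of its underside. Inside, a light grey block 50 x 200 mm, top 50 mm above the table, has three sockets in a row along the bin's y, 70 mm apart (one at the bin's centre), 45 mm deep, 9.5 mm wide; the probe and two other rods stand in them, in any order
- tank: fixed glass tank, 130 x 130 mm, 6 mm walls, with a square aluminium lid 140 x 140 mm. Origin: centre of its underside. Inner floor 6 mm above the table, lid from 116 to 128 mm. On the lid: the open port, and two dark steel plugs, 28 mm wide, rising 18 mm above the lid at (-36, 32) and (-32, -36) mm in the tank's x, y
- port (a point): centre of the mouth of the open port: a round hole of 22 mm diameter with a raised steel collar (34 mm outside diameter, 8 mm high) on the lid, at (30, 25) mm in the tank's x, y; the mouth is 136 mm above the table, the bore is 20 mm long and vertical
- ball_rod: stirring rod in the bin: the same steel stem as the probe, 110 mm, with a grey ball of 24 mm diameter at the top (overall 127 mm); origin at its lower end. Leave it
- disc_rod: tamping rod in the bin: the same steel stem, 110 mm, with a flat grey disc of 28 mm diameter and 8 mm thick at the top (overall 118 mm); origin at its lower end. Leave it
- bottle: small amber glass bottle, 38 mm diameter, 70 mm high, standing between bin and tank; origin under its centre. Leave it
- dish: closed pale plastic culture dish, 62 mm diameter, 15 mm high; origin under its centre. Leave it
- tip_box: box of pipette tips with pale lid, 122 x 87 x 72 mm high; origin under its centre. Leave it

How it is judged:
By the outcome, as a careful person would: the job done as asked, in the order asked, and still so for the second after the job is handed in, while the arm keeps its last pose, push and grip.
It also fails if it takes over 48 s, if anything falls off the work surface, if the arm or the gripper's body presses on something with over 40 N, if the wrist force passes 120 N, or if a joint passes its speed limit or range.

## Working session

There is one attempt and no reset: what is moved stays moved. The work goes in short steps, Python scripts to look and compute and a shell command to move; the robot and the scene stay as the last step left them, time stands still between calls to the robot, and variables do not carry over. Pictures are saved under pics/ and viewed, at most 10 in all, crops included, and the job is handed in when it is done.

```bash
mkdir -p pics; cat > h.py <<'E'
import numpy as np, cv2
from scipy.spatial.transform import Rotation as R
from workcell import *
def cam(name):
    m=camera_model(name)
    if 'tool_from_camera' in m:
        o=get_obs(); T=np.eye(4); T[:3,:3]=R.from_rotvec(o['orientation']).as_matrix(); T[:3,3]=o['ee_pos']
        T=T@np.array(m['tool_from_camera'])
    else:
        T=np.eye(4); q=np.array(m['orientation'],float)
        T[:3,:3]=q if q.shape==(3,3) else R.from_rotvec(q).as_matrix(); T[:3,3]=m['origin']
    return m,T
def w(T,p): return T[:3,:3]@np.array(p)+T[:3,3]
def snap(name,f=None):
    m,T=cam(name); im=get_image(name)
    if f: cv2.imwrite('pics/'+f,im[:,:,::-1])
    return m,T,im
def proj(m,T,p):
    c=T[:3,:3].T@(np.array(p)-T[:3,3]); return np.array([m['fx']*c[0]/c[2]+m['cx'],m['fy']*c[1]/c[2]+m['cy']])
def ray(m,T,u,v,z):
    d=T[:3,:3]@np.array([(u-m['cx'])/m['fx'],(v-m['cy'])/m['fy'],1]); return T[:3,3]+d*(z-T[2,3])/d[2]
E
python3 - <<'E'
from h import *
np.set_printoptions(precision=1,suppress=True)
print({k:v for k,v in get_obs().items()}, tip_extent if not callable(tip_extent) else tip_extent())
for c in ['scene','side','wrist']:
    m,T,im=snap(c,c+'0.png'); print(c,m)
    for t in ['probe','port','probe_stem','bin','tank','ball_rod','disc_rod']:
        print(c,t,[(round(d['confidence'],2),w(T,d['xyz'])) for d in pinpoint(t,c)[:3]])
    
E
```

```text
{'t': 0.0, 'qpos': array([-1.3,  0.4,  1.6,  0. ,  1.1, -0. ]), 'qvel': array([ 0.,  0.,  0., -0.,  0.,  0.]), 'joint_torque': array([  0. , -54.5, -27.4,   0.1,   0. ,  -0. ]), 'ee_pos': array([ 185.6, -596.2,  238.9]), 'orientation': array([-3.1, -0.5,  0. ]), 'ft_force': array([ 0.4, -0.2, -0.2]), 'moment': array([ 0., -0., -0.]), 'grasp_force': 0.0, 'width': 87.83381936589095} 17.0
scene {'fx': 482.0838317876032, 'fy': 482.0838317876032, 'cx': 310.5771531848627, 'cy': 235.08744260541107, 'origin': array([ 837.9, -455.6,  643. ]), 'orientation': array([-2.3, -0.7,  0.3])}
scene probe []
scene port [(0.64, array([ 524.7, -183.6,  135.7]))]
scene probe_stem [(0.67, array([556.3, 153.6,  68.7]))]
scene bin [(0.92, array([574.7, 222.4,  -1.4])), (0.19, array([594.5,  -9.7,  -0.5]))]
scene tank [(0.88, array([ 489.9, -187.9,    0.9])), (0.42, array([366.7,  12. ,   1.3]))]
scene ball_rod [(0.39, array([595.2,  -9. ,   1.7]))]
scene disc_rod []
side {'fx': 578.277500576285, 'fy': 578.277500576285, 'cx': 319.42520815187527, 'cy': 248.3202097407871, 'origin': array([217. , 693.3, 683.4]), 'orientation': array([-0.6,  2.6, -1.3])}
side probe []
side port [(0.77, array([ 525.7, -172. ,  136.4]))]
side probe_stem [(0.98, array([559. , 159.6,  71.5]))]
side bin [(0.72, array([575.9, 224.8,  -2.1])), (0.65, array([595.2,  -7.2,  -1.8]))]
side tank [(0.77, array([ 485.6, -182.2,   -0.7]))]
side ball_rod []
side disc_rod []
wrist {'fx': 332.6486242980682, 'fy': 332.6486242980682, 'cx': 314.99904447527996, 'cy': 240.623811742087, 'tool_from_camera': array([[  -0. ,   -1. ,   -0.2,   65.8],
       [   1. ,   -0. ,   -0. ,    0.4],
       [   0. ,   -0.2,    1. , -145.1],
       [   0. ,    0. ,    0. ,    1. ]])}
wrist probe []
wrist port []
wrist probe_stem []
wrist bin []
wrist tank []
wrist ball_rod []
wrist disc_rod []
```

View pics/scene0.png

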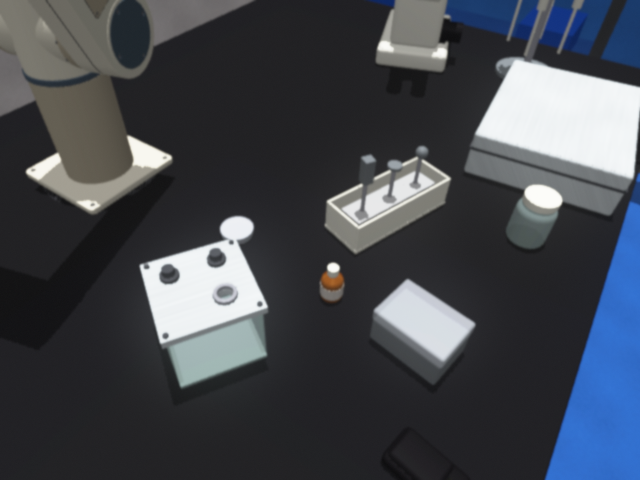

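View pics/side0.png

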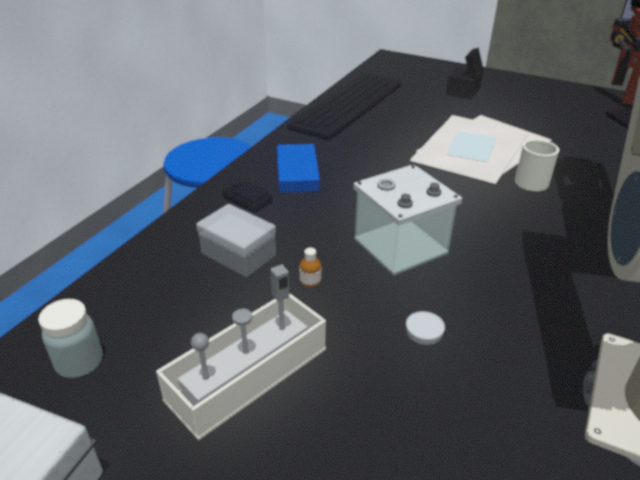

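The probe, with its square grip at (368,170) in the scene view and (281,282) in the side view, is in the socket nearest the tank. The disc rod is in the middle and the ball rod is farthest. The open port, with its ring, is at (225,293) in the scene view.

```bash
python3 - <<'E'
from h import *
np.set_printoptions(precision=4,suppress=True)
o=get_obs(); M=R.from_rotvec(o['orientation']).as_matrix(); print(M)
print((M.T@(np.array([545,145,300])-o['ee_pos']))/200)
E
```

```text
[[ 0.9548  0.2973 -0.    ]
 [ 0.2973 -0.9548  0.    ]
 [-0.     -0.     -1.    ]]
[ 2.8173 -3.0069 -0.3016]
```

```bash
python3 -m jog '0.18 -0.19 -0.3 0 0 0 -1;0.35 -0.38 -0.3 0 0 0 -1;0.53 -0.56 -0.3 0 0 0 -1;0.7 -0.75 -0.3 0 0 0 -1;0.87 -0.93 -0.3 0 0 0 -1;0.93 -1 -0.3 0 0 0 -1' 
python3 -m jog '0.18 -0.19 0 0 0 0 -1;0.35 -0.38 0 0 0 0 -1;0.53 -0.56 0 0 0 0 -1;0.7 -0.75 0 0 0 0 -1;0.87 -0.93 0 0 0 0 -1;0.93 -1 0 0 0 0 -1' 
python3 -m jog '0.18 -0.19 0 0 0 0 -1;0.35 -0.38 0 0 0 0 -1;0.53 -0.56 0 0 0 0 -1;0.7 -0.75 0 0 0 0 -1;0.87 -0.93 0 0 0 0 -1;0.93 -1 0 0 0 0 -1;0.93 -1 0 0 0 0 -1;0.93 -1 0 0 0 0 -1' 
python3 - <<'E'
from h import *
np.set_printoptions(precision=1,suppress=True)
m,T,im=snap('wrist','w1.png'); print(get_obs()['ee_pos'])
for t in ['probe','probe_stem','bin','disc_rod','ball_rod']:
    print(t,[(round(d['confidence'],2),w(T,d['xyz'])) for d in pinpoint(t,'wrist')[:3]])
for d in outline_of('probe','wrist'): 
    v,u=np.nonzero(d['mask']); print(d['confidence'],u.mean(),v.mean(),cv2.minAreaRect(np.c_[u,v].astype(np.float32)))
E
```

```text
t: 1.8
ee_pos: [304.5, -348.4, 300.0]
orientation: [3.105, 0.472, 0.001]
ft_force: [0.8, -1.3, -0.4]
width: 87.4
grasp_force: 0.0
t: 2.4
ee_pos: [423.2, -101.3, 300.0]
orientation: [-3.105, -0.476, -0.002]
ft_force: [0.2, -0.8, -0.0]
width: 87.7
grasp_force: 0.0
t: 3.2
ee_pos: [539.8, 141.9, 299.3]
orientation: [3.105, 0.474, -0.002]
ft_force: [-1.1, -1.2, -0.6]
width: 87.6
grasp_force: 0.0
[539.6 141.2 299.4]
probe [(0.81, array([551.8, 155.6,  10.2]))]
probe_stem [(0.92, array([554.4, 156.4,  71. ]))]
bin [(0.64, array([576.5, 222.5,   1.7]))]
disc_rod []
ball_rod [(0.6, array([599.7, 287.8,   1.8]))]
0.78 302.55 211.61363636363637 ((302.4647216796875, 211.4588165283203), (26.465517044067383, 27.875566482543945), 49.39870071411133)
```

View pics/w1.png

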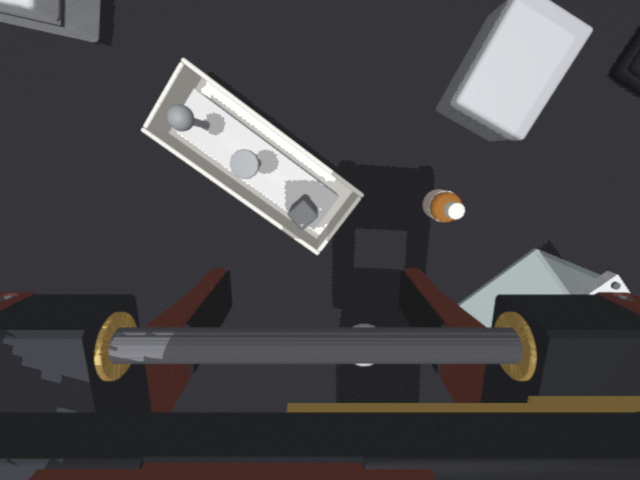

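The wrist view shows the square grip at about (303,212), turned relative to the image axes. I'll enlarge it to measure its yaw and top position.

```bash
python3 - <<'E'
from h import *
np.set_printoptions(precision=1,suppress=True)
m,T,im=snap('wrist')
c=cv2.resize(im[180:250,265:345],None,fx=8,fy=8,interpolation=cv2.INTER_CUBIC); cv2.imwrite('pics/w2.png',c[:,:,::-1])
print('tcp px',proj(m,T,get_obs()['ee_pos']))
for p in [(302.5,211.5)]: print(ray(m,T,*p,150),ray(m,T,*p,165))
for n in ['scene','side']:
    m,T,im=snap(n); d=outline_of('probe',n)
    for e in d[:1]:
        v,u=np.nonzero(e['mask']); print(n,e['confidence'],u.min(),u.max(),v.min(),v.max())
    for z in (5,50,115,165): print(z,proj(m,T,(553,157,z)))
    b=proj(m,T,(553,157,140)).astype(int); x=im[b[1]-60:b[1]+60,b[0]-40:b[0]+40]
    x=cv2.resize(x,None,fx=5,fy=5,interpolation=cv2.INTER_CUBIC); np.save(n+'.npy',x); print(b)
cv2.imwrite('pics/ss.png',np.hstack([np.load('scene.npy'),np.load('side.npy')])[:,:,::-1])
E
```

```text
tcp px [314.3 301. ]
[554.7 157.4 150. ] [557.2 157.6 165. ]
scene 0.83 358 375 155 210
5 [359.  226.6]
50 [361.2 209. ]
115 [364.6 181.4]
165 [367.5 158. ]
[366 169]
side 0.56 271 288 266 330
5 [284.  346.6]
50 [283.1 326.3]
115 [281.7 294.7]
165 [280.5 268.2]
[281 281]
```

View pics/w2.png

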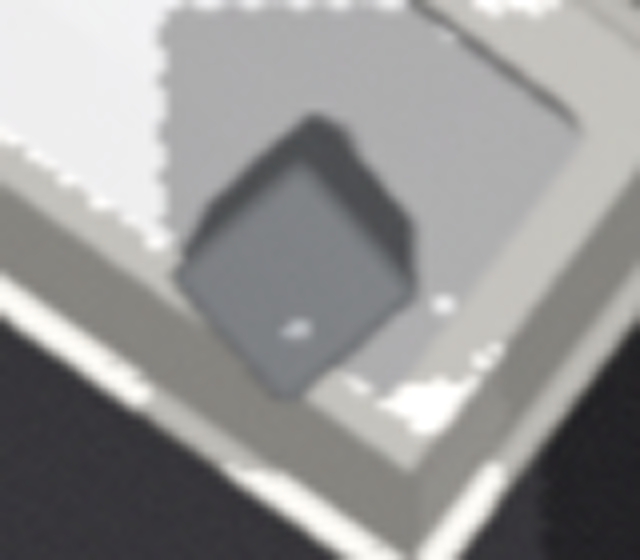

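View pics/ss.png

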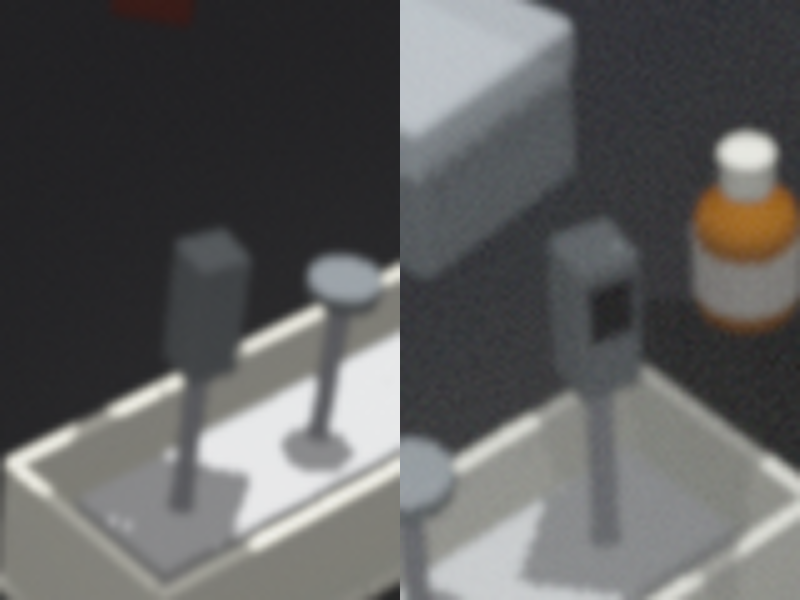

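The wrist crop shows the grip's top-face corners clearly: left (178,275), top (300,165), right (412,292) and bottom (287,400). In the scene and side crops the top-face centres are (212,250) and (197,243), and the stem enters the block at (182,510) and (205,545).

```bash
cat >> h.py <<'E'
from scipy.optimize import least_squares
def tri(obs): # obs: list of (m,T,px)
    s=least_squares(lambda p:np.concatenate([proj(m,T,p)-np.array(q) for m,T,q in obs]),[550,0,120]); return s.x,s.fun
E
python3 - <<'E'
from h import *
np.set_printoptions(precision=2,suppress=True)
wm,wT=cam('wrist'); sc=cam('scene'); sd=cam('side')
C=np.array([(178,275),(300,165),(412,292),(287,400)])/8+[265,180]-.4
W=np.array([ray(wm,wT,*c,165) for c in C]); print(W,W.mean(0))
for i in range(4):
    d=W[(i+1)%4]-W[i]; print(np.linalg.norm(d),np.degrees(np.arctan2(d[1],d[0]))%90)
t=[(*sc,np.array([212,250])/5+[326,109]-.4),(*sd,np.array([197,243])/5+[241,221]-.4)]
b=[(*sc,np.array([182,510])/5+[326,109]-.4),(*sd,np.array([205,545])/5+[241,221]-.4)]
print(tri(t),tri(t+[(wm,wT,C.mean(0))]),tri(b))
for n,q,z in[('sc',t[0],165),('sd',t[1],165),('sc',b[0],50),('sd',b[1],50)]: print(n,ray(q[0],q[1],*q[2],z))
M=R.from_rotvec(get_obs()['orientation']).as_matrix(); print('tool y yaw',np.degrees(np.arctan2(M[1,1],M[0,1])))
E
```

```text
[[551.28 170.4  165.  ]
 [566.33 161.37 165.  ]
 [556.9  146.1  165.  ]
 [541.69 155.45 165.  ]] [554.05 158.33 165.  ]
17.549880521370316 59.04388914804198
17.945388757798128 58.32559184692724
17.85235198017536 58.42819000174413
17.759944467781448 57.34537679043486
(array([553.57, 157.71, 163.56]), array([-0.05, -0.  , -0.04, -0.  ])) (array([553.71, 158.16, 163.52]), array([ 0.15, -0.08, -0.28,  0.17,  0.15,  0.22])) (array([554.12, 159.65,  44.72]), array([0.12, 0.  , 0.1 , 0.01]))
sc [554.49 155.91 165.  ]
sd [552.59 159.17 165.  ]
sc [556.44 154.11  50.  ]
sd [551.48 164.12  50.  ]
tool y yaw -72.72222969687763
```

```bash
python3 -m jog '0.09 -0.06 0.15 0 0 -0.28 0;0.09 -0.06 0.3 0 0 -0.56 0;0.09 -0.06 0.3 0 0 -0.84 0;0.09 -0.06 0.3 0 0 -0.84 0'
python3 -m jog '0 0 0 0 0 -0.28 0;0 0 0 0 0 -0.53 0;0 0 0 0 0 -0.53 0;0 0 0 0 0 -0.53 0'
python3 - <<'E'
from h import *
np.set_printoptions(precision=3,suppress=True)
o=get_obs(); M=R.from_rotvec(o['orientation']).as_matrix(); print(o['qpos'],M[:,2])
print('tool y yaw',np.degrees(np.arctan2(M[1,1],M[0,1])))
print((M.T@(np.array([553.7,158.1,143])-o['ee_pos']))/200,o['width'])
E
```

```text
t: 4.2
ee_pos: [553.4, 158.8, 238.6]
orientation: [-2.927, -1.141, 0.003]
ft_force: [-0.0, 0.1, 0.6]
width: 59.3
grasp_force: 0.0
t: 4.6
ee_pos: [554.2, 158.9, 240.3]
orientation: [2.747, 1.524, 0.002]
ft_force: [0.3, -0.1, 0.1]
width: 44.1
grasp_force: 0.0
[0.259 0.351 1.74  0.    1.05  0.816] [ 0.001  0.    -1.   ]
tool y yaw -31.941565561867073
[-0.005 -0.     0.486] 44.092520132345705
```

```bash
python3 -m jog '0 0 0.2 0 0 0 0;0 0 0.35 0 0 0 0;0 0 0.45 0 0 0 0;0 0 0.485 0 0 0 0;0 0 0.485 0 0 0 0;0 0 0.485 0 0 0 0'
python3 -m jog '0 0 0 0 0 0 0.5;0 0 0 0 0 0 1;0 0 0 0 0 0 1;0 0 0 0 0 0 1;0 0 0 0 0 0 1;0 0 0 0 0 0 1'
python3 - <<'E'
from h import *
o=get_obs();print(o['ee_pos'],o['width'],o['grasp_force'],o['ft_force'],o['moment'])
E
```

```text
t: 5.2
ee_pos: [554.6, 159.0, 143.7]
orientation: [2.743, 1.53, 0.002]
ft_force: [-0.0, -0.0, 0.5]
width: 43.9
grasp_force: 0.0
t: 5.8
ee_pos: [554.2, 159.0, 143.2]
orientation: [2.742, 1.532, 0.001]
ft_force: [-0.7, 0.0, 5.4]
width: 19.8
grasp_force: 30.0
[554.16619436 158.96070584 143.23244525] 19.812486857075662 30.00047117471695 [-0.73259219  0.0386828   5.38566201] [0.00669896 0.21779581 0.00990093]
```

```bash
python3 -m jog '0 0 -0.1 0 0 0 1;0 0 -0.2 0 0 0 1;0 0 -0.35 0 0 0 1;0 0 -0.55 0 0 0 1;0 0 -0.75 0 0 0 1;0 0 -0.9 0 0 0 1;0 0 -0.9 0 0 0 1;0 0 -0.9 0 0 0 1'
python3 - <<'E'
from h import *
np.set_printoptions(precision=3,suppress=True)
o=get_obs(); M=R.from_rotvec(o['orientation']).as_matrix(); print(M,o['width'],o['grasp_force'])
for c in ['scene','side']:
    m,T,im=snap(c)
    for t in ['probe','probe_stem','port']:
        print(c,t,[(round(d['confidence'],2),w(T,d['xyz'])) for d in pinpoint(t,c)[:2]])
    b=proj(m,T,o['ee_pos']+[0,0,-70]).astype(int); y,x=max(b[1]-60,0),b[0]-40; print(c,x,y)
    x=im[y:y+120,x:x+80]; np.save(c+'.npy',cv2.resize(x,None,fx=5,fy=5,interpolation=cv2.INTER_CUBIC))
cv2.imwrite('pics/ss2.png',np.hstack([np.load('scene.npy'),np.load('side.npy')])[:,:,::-1])
E
```

```text
t: 6.6
ee_pos: [553.6, 158.7, 322.4]
orientation: [2.742, 1.532, 0.0]
ft_force: [-0.4, 0.8, -3.0]
width: 20.0
grasp_force: 30.0
[[ 0.524  0.852  0.   ]
 [ 0.852 -0.524 -0.   ]
 [ 0.     0.    -1.   ]] 19.980410907655997 29.993930160999298
scene probe [(0.75, array([ 523.161, -180.999,  137.358])), (0.55, array([554.935, 154.575, 182.289]))]
scene probe_stem [(0.8, array([554.825, 155.185, 246.16 ]))]
scene port [(0.6, array([ 525.608, -181.567,  136.678]))]
scene 334 51
side probe [(0.6, array([552.623, 157.62 , 182.947]))]
side probe_stem [(0.67, array([556.414, 159.903, 245.085]))]
side port [(0.97, array([ 527.112, -175.742,  135.906]))]
side 237 157
```

View pics/ss2.png

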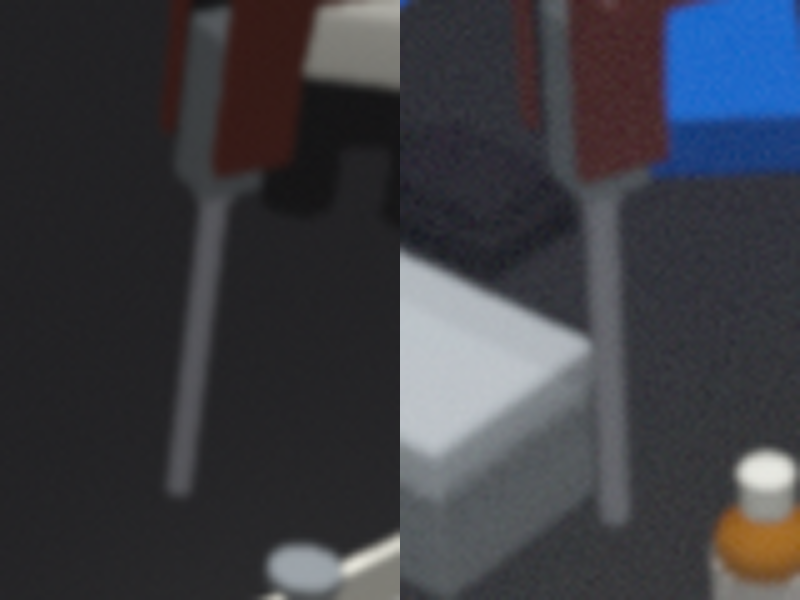

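The probe is held, with the stem nearly upright. The stem runs from (213,200) to (180,494) in the scene crop and from (201,195) to (214,522) in the side crop. Next I move over the port.

```bash
python3 - <<'E'
from h import *
np.set_printoptions(precision=2,suppress=True)
sc=cam('scene'); sd=cam('side'); P=[]
for a,b in [((213,200),(201,195)),((180,494),(214,522))]:
    p=tri([(*sc,np.array(a)/5+[334,51]-.4),(*sd,np.array(b)/5+[237,157]-.4)]); P.append(p[0]); print(p)
print(P[0]-P[1],np.degrees((P[0]-P[1])[:2]/110))
E
python3 -m jog '-0.08 0.04 0 0 0 0 1;-0.22 0.11 0 0 0 0 1;-0.4 0.2 0 0 0 0 1;-0.58 0.29 0 0 0 0 1;-0.7 0.36 0 0 0 0 1;-0.75 0.38 0 0 0 0 1'
python3 -m jog '-0.08 0.04 0 0 0 0 1;-0.22 0.11 0 0 0 0 1;-0.4 0.2 0 0 0 0 1;-0.58 0.29 0 0 0 0 1;-0.7 0.36 0 0 0 0 1;-0.75 0.38 0 0 0 0 1;-0.75 0.38 0 0 0 0 1;-0.75 0.38 0 0 0 0 1'
python3 - <<'E'
from h import *
np.set_printoptions(precision=3,suppress=True)
o=get_obs(); print(o['width'],o['ee_pos'],o['qpos'])
for c in ['scene','side']:
    m,T,im=snap(c)
    for t in ['probe','probe_stem','port','tank']:
        print(c,t,[(round(d['confidence'],2),w(T,d['xyz'])) for d in pinpoint(t,c)[:2]])
    b=proj(m,T,o['ee_pos']+[0,0,-100]).astype(int); y,x=max(b[1]-65,0),b[0]-40; print(c,x,y)
    x=im[y:y+120,x:x+80]; np.save(c+'.npy',cv2.resize(x,None,fx=5,fy=5,interpolation=cv2.INTER_CUBIC))
cv2.imwrite('pics/ss3.png',np.hstack([np.load('scene.npy'),np.load('side.npy')])[:,:,::-1])
E
```

```text
(array([552.35, 159.25, 287.07]), array([0.01, 0.  , 0.01, 0.  ]))
(array([552.76, 160.16, 180.45]), array([-0.31, -0.01, -0.26, -0.02]))
[ -0.41  -0.91 106.62] [-0.21 -0.47]
t: 7.6
ee_pos: [539.4, -11.8, 322.7]
orientation: [2.744, 1.529, -0.001]
ft_force: [0.5, -0.7, -0.9]
width: 19.9
grasp_force: 30.0
t: 8.4
ee_pos: [525.9, -175.5, 322.5]
orientation: [-2.742, -1.532, -0.0]
ft_force: [-0.2, 0.1, -0.9]
width: 19.7
grasp_force: 30.0
19.672691060219023 [ 525.931 -175.549  322.529] [-0.344  0.231  1.704  0.001  1.207  0.208]
scene probe [(0.72, array([ 528.22 , -179.403,  183.918])), (0.26, array([753.295, -15.956,  -1.135]))]
scene probe_stem [(0.75, array([ 526.281, -177.292,  246.794]))]
scene port [(0.84, array([ 526.814, -180.332,  137.207]))]
scene tank [(0.85, array([ 490.039, -187.221,    2.277]))]
scene 178 178
side probe [(0.62, array([ 521.154, -176.584,  184.187]))]
side probe_stem [(0.56, array([ 530.032, -174.054,  250.713]))]
side port [(0.86, array([ 527.006, -174.866,  137.292])), (0.63, array([ 488.191, -182.171,    0.066]))]
side tank [(0.98, array([ 487.623, -178.67 ,    1.251]))]
side 349 75
```

View pics/ss3.png

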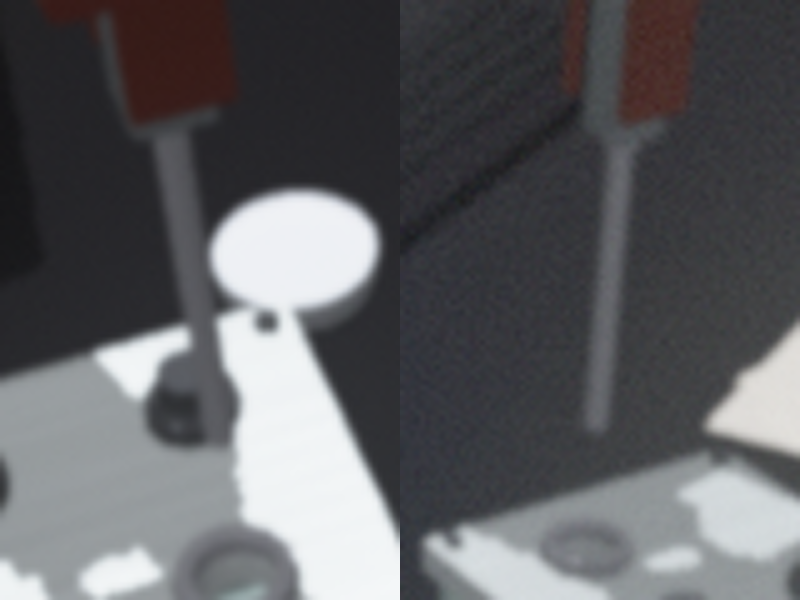

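The tip is at (216,443) in the scene crop and (196,430) in the side crop, above and near the ring. I'll zoom in on the port in both views to get an exact offset.

```bash
python3 - <<'E'
from h import *
out=[]
for c,(x,y) in [('scene',(205,273)),('side',(366,164))]:
    m,T,im=snap(c); out.append(cv2.resize(im[y:y+40,x:x+40],None,fx=10,fy=10,interpolation=cv2.INTER_CUBIC))
cv2.imwrite('pics/port.png',np.hstack(out)[:,:,::-1])
E
```

```text
(no output)
```

View pics/port.png

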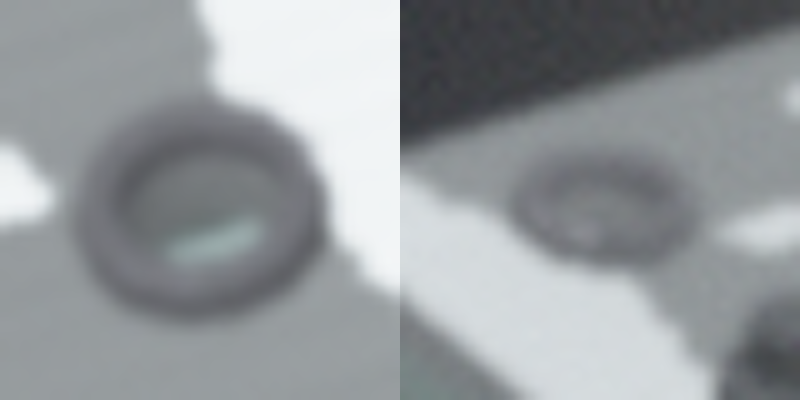

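The ring is clear in both views. Its outer silhouette box is x 75..328, y 92..322 in the scene crop and x 108..297, y 148..268 in the side crop. I'll fit the collar model to these boxes.

```bash
python3 - <<'E'
from h import *
np.set_printoptions(precision=2,suppress=True)
sc=cam('scene'); sd=cam('side'); a=np.linspace(0,2*np.pi,181)
def box(c,p):
    q=np.array([proj(*c,[p[0]+17*np.cos(t),p[1]+17*np.sin(t),p[2]+z]) for z in(0,-8) for t in a]); return np.r_[q.min(0),q.max(0)]
B={'sc':(sc,np.array([75,92,328,322])/10-.45+[205,273]*2),'sd':(sd,np.array([108,148,297,268])/10-.45+[366,164]*2)}
for k,(c,b) in B.items():
    s=least_squares(lambda p:box(c,[*p,136])-b,[526,-178]); print(k,s.x,s.fun)
s=least_squares(lambda p:np.r_[box(sc,p)-B['sc'][1],box(sd,p)-B['sd'][1]],[526,-178,136]); print('both',s.x,s.fun)
for n,A,C in [('top',(172,135),(219,145)),('tip',(216,443),(196,430))]:
    u=np.array(A)/5+[178,178]-.4; v=np.array(C)/5+[349,75]-.4
    z={'top':293,'tip':183}[n]
    print(n,tri([(*sc,u),(*sd,v)]),ray(*sc,*u,z),ray(*sd,*v,z))
print(get_obs()['ee_pos'])
E
```

```text
sc [ 526.61 -180.02] [-0.52 -0.45  0.53  0.4 ]
sd [ 526.92 -177.18] [-0.   -0.7   0.    0.67]
both [ 526.63 -179.39  135.07] [-0.1  -0.31  0.9   0.51  0.57 -0.77  0.55  0.57]
top (array([ 528.06, -178.11,  288.09]), array([ 0.04,  0.01,  0.07, -0.02])) [ 532.29 -181.96  293.  ] [ 524.26 -167.15  293.  ]
tip (array([ 525.31, -176.98,  182.02]), array([ 0.64,  0.19,  0.9 , -0.23])) [ 525.11 -177.8   183.  ] [ 525.82 -173.75  183.  ]
[ 526.07 -176.25  322.71]
```

```bash
cat >> h.py <<'E'
def line(c,p0,p1,hw=7):
    """centre line of a bright stem between pixel points p0,p1 -> camera plane normal (world)"""
    m,T,im=snap(c); g=im.astype(float).mean(2); pts=[]
    for v in range(int(np.ceil(p0[1])),int(p1[1])+1):
        u0=p0[0]+(p1[0]-p0[0])*(v-p0[1])/(p1[1]-p0[1]); u=np.arange(round(u0)-hw,round(u0)+hw+1); r=g[v,u]
        b=np.interp(u,[u[0]+1,u[-1]-1],[r[:3].mean(),r[-3:].mean()]); d=np.clip(r-b-3,0,None)
        if d.sum()>20: pts.append((v,(d*u).sum()/d.sum()))
    pts=np.array(pts); k=np.polyfit(pts[:,0],pts[:,1],1); res=pts[:,1]-np.polyval(k,pts[:,0])
    ok=abs(res)<1; k=np.polyfit(pts[ok,0],pts[ok,1],1)
    d=[T[:3,:3]@np.array([(np.polyval(k,v)-m['cx'])/m['fx'],(v-m['cy'])/m['fy'],1]) for v in (p0[1],p1[1])]
    n=np.cross(*d); n/=np.linalg.norm(n); print(c,ok.sum(),len(ok),'rms',res[ok].std()); return n,T[:3,3]
def axis(a,b):
    (n1,o1),(n2,o2)=a,b; d=np.cross(n1,n2); d/=d[2]
    A=np.array([n1,n2,[0,0,1]]); at=lambda z: np.linalg.solve(A,[n1@o1,n2@o2,z]); return d,at
E
python3 - <<'E'
from h import *
np.set_printoptions(precision=4,suppress=True)
for i in range(2):
    a=line('scene',(214.0,210),(217.6,237)); b=line('side',(392,107),(388,157))
    d,at=axis(a,b); print('lean deg',np.degrees(d[:2]),at(183),at(250),at(290))
E
```

```text
scene 7 22 rms 0.47877078375093224
side 51 51 rms 0.07229945534583535
lean deg [  5.8221 -17.0796] [ 517.4228 -150.3998  183.    ] [ 524.231  -170.3722  250.    ] [ 528.2955 -182.296   290.    ]
scene 8 22 rms 0.6060612787174866
side 51 51 rms 0.05989083219346484
lean deg [  6.2113 -18.187 ] [ 516.8031 -148.6967  183.    ] [ 524.0664 -169.964   250.    ] [ 528.4027 -182.6609  290.    ]
```

```bash
python3 -m jog '0 0 -0.15 0 0 0 1;0 0 -0.3 0 0 0 1;0 0 -0.3 0 0 0 1;0 0 -0.3 0 0 0 1;0 0 -0.3 0 0 0 1'
python3 - <<'E'
from h import *
np.set_printoptions(precision=3,suppress=True)
o=get_obs(); e=o['ee_pos']; print(e, R.from_rotvec(o['orientation']).as_matrix()[:,2])
sc=cam('scene'); sd=cam('side')
f=lambda c,z:proj(*c,[526.5,-177,e[2]+z])
print(f(sc,-32),f(sc,-95),f(sd,-35),f(sd,-130))
for i in range(2):
    a=line('scene',f(sc,-36),f(sc,-95)); b=line('side',f(sd,-38),f(sd,-132))
    d,at=axis(a,b); print('lean deg',np.degrees(d[:2]),at(243),at(310),at(e[2]))
E
```

```text
t: 9.7
ee_pos: [525.5, -176.2, 381.4]
orientation: [-2.741, -1.532, 0.002]
ft_force: [-0.1, 0.5, -1.6]
width: 19.7
grasp_force: 30.0
[ 525.453 -176.154  381.42 ] [-0.002  0.001 -1.   ]
[204.169 158.204] [211.857 204.67 ] [396.132  69.768] [391.286 124.261]
scene 43 43 rms 0.08566677283584179
side 54 54 rms 0.07396542352898068
lean deg [-0.227  0.326] [ 526.515 -178.581  243.   ] [ 526.25  -178.199  310.   ] [ 525.967 -177.792  381.42 ]
scene 43 43 rms 0.08363784381126975
side 54 54 rms 0.07999790703123673
lean deg [-0.233  0.324] [ 526.791 -178.8    243.   ] [ 526.518 -178.421  310.   ] [ 526.227 -178.017  381.42 ]
```

```bash
python3 -m jog '0 0 -0 0 0 0 1;0 0 0.15 0 0 0 1;0 0 0.3 0 0 0 1;0 0 0.4 0 0 0 1;0 0 0.46 0 0 0 1;0 0 0.46 0 0 0 1;0 0 0.46 0 0 0 1'
python3 - <<'E'
from h import *
out=[]; e=get_obs()['ee_pos']
for c in ['scene','side']:
    m,T,im=snap(c); b=proj(m,T,[526.6,-178.8,142]).astype(int)-[20,25]; print(c,b)
    x=np.ascontiguousarray(cv2.resize(im[b[1]:b[1]+50,b[0]:b[0]+40],None,fx=10,fy=10,interpolation=cv2.INTER_CUBIC)); out.append(x)
cv2.imwrite('pics/port2.png',np.hstack(out)[:,:,::-1])
E
```

```text
t: 10.6
ee_pos: [526.5, -176.5, 291.3]
orientation: [2.742, 1.532, 0.001]
ft_force: [1.1, -0.7, -0.6]
width: 20.1
grasp_force: 30.0
scene [204 262]
side [366 154]
```

View pics/port2.png

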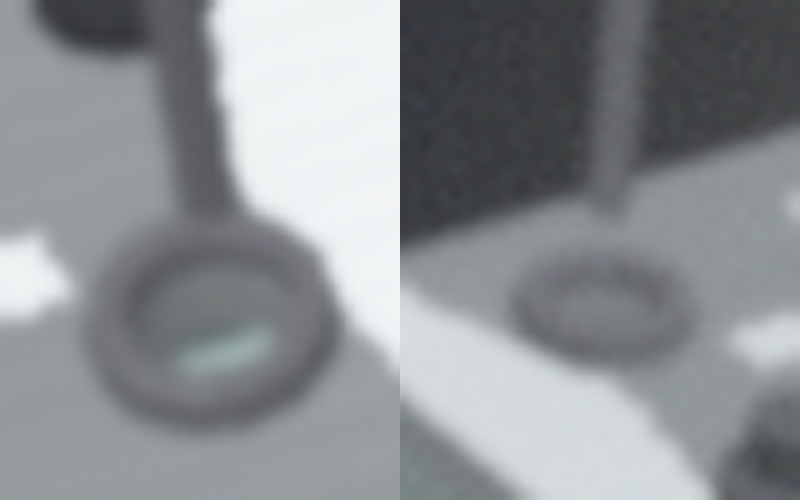

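The tip is just above the collar. At the hole's height the stem is centred in the side view and about 1 px right in the scene view. I'll work out the small shift.

```bash
python3 - <<'E'
from h import *
np.set_printoptions(precision=3,suppress=True)
o=get_obs(); e=o['ee_pos']; M=R.from_rotvec(o['orientation']).as_matrix(); print(e)
sc=cam('scene'); sd=cam('side'); P=np.array([526.65,-178.8,136.])
print('proj port',(proj(*sc,P)-[204,262]+.45)*10,(proj(*sd,P)-[366,154]+.45)*10, 'tip',(proj(*sc,P+[0,0,17])-[204,262]+.45)*10,(proj(*sd,P+[0,0,17])-[366,154]+.45)*10)
def lu(c,p): # u of vertical line through p, at row of port
    a=proj(*c,p); b=proj(*c,p+[0,0,60]); v=proj(*c,P)[1]; return a[0]+(b[0]-a[0])*(v-a[1])/(b[1]-a[1])
J=np.array([[lu(c,P+d)-lu(c,P) for d in np.eye(3)[:2]] for c in (sc,sd)]); print(J)
d=np.linalg.solve(J,[-1.0,-.1]); print('shift',d,M.T@np.r_[d,0]/200, (199.3-e[2])/200)
print('down direction slopes', [ (proj(*c,P+[0,0,60])-proj(*c,P)) for c in (sc,sd)])
E
```

```text
[ 526.835 -176.596  291.97 ]
proj port [215.604 290.4  ] [208.545 284.629] tip [201.9   208.677] [215.756 203.821]
[[ 0.516  0.578]
 [-0.518 -0.184]]
shift [ 1.183 -2.785] [-0.009  0.012  0.   ] -0.4633498860569577
down direction slopes [array([ -5.081, -30.301]), array([  2.61 , -29.248])]
```

```bash
python3 -m jog '-0.005 0.008 0 0 0 0 1;-0.005 0.008 0 0 0 0 1;-0.005 0.008 0.1 0 0 0 1;-0.005 0.008 0.2 0 0 0 1;-0.005 0.008 0.3 0 0 0 1;-0.005 0.008 0.4 0 0 0 1;-0.005 0.008 0.46 0 0 0 1;-0.005 0.008 0.46 0 0 0 1'
python3 -m jog '0 0 0 0 0 0 1;0 0 0 0 0 0 1;0 0 0 0 0 0 1'
python3 - <<'E'
from h import *
np.set_printoptions(precision=2,suppress=True)
out=[]; o=get_obs(); print(o['ee_pos'],o['ft_force'],o['moment'],R.from_rotvec(o['orientation']).as_matrix()[:,2],o['width'])
sd=cam('side');f=lambda z:proj(*sd,[526.6,-178.8,z]);print('side line px',f(136),f(170))
for c in ['scene','side']:
    m,T,im=snap(c)
    for t in ['probe','probe_stem','port']:
        print(c,t,[(round(d['confidence'],2),w(T,d['xyz'])) for d in pinpoint(t,c)[:2]])
    b=proj(m,T,[526.6,-178.8,142]).astype(int)-[20,35]; print(c,b)
    out.append(cv2.resize(im[b[1]:b[1]+60,b[0]:b[0]+40],None,fx=10,fy=10,interpolation=cv2.INTER_CUBIC))
cv2.imwrite('pics/port3.png',np.hstack(out)[:,:,::-1])
E
```

```text
t: 11.5
ee_pos: [526.1, -177.8, 197.4]
orientation: [-2.741, -1.531, 0.003]
ft_force: [0.9, -0.2, -0.1]
width: 20.0
grasp_force: 30.0
t: 11.8
ee_pos: [527.5, -178.3, 199.7]
orientation: [2.741, 1.532, 0.002]
ft_force: [0.9, -0.2, -1.0]
width: 19.9
grasp_force: 30.0
[ 527.48 -178.26  199.7 ] [ 0.87 -0.17 -1.05] [-0.04 -0.06  0.03] [ 0. -0. -1.] 19.88086850592955
side line px [386.43 182.02] [387.89 165.7 ]
scene probe [(0.59, array([ 490.09, -185.22,   -0.74]))]
scene probe_stem [(0.58, array([ 532.96, -181.18,  125.33]))]
scene port [(0.79, array([ 526.38, -181.99,  136.47]))]
scene [204 252]
side probe [(0.27, array([ 533.38, -174.49,  127.33]))]
side probe_stem [(0.83, array([ 530.83, -176.77,  125.82]))]
side port [(0.66, array([ 528.06, -173.89,  134.81]))]
side [366 144]
```

View pics/port3.png

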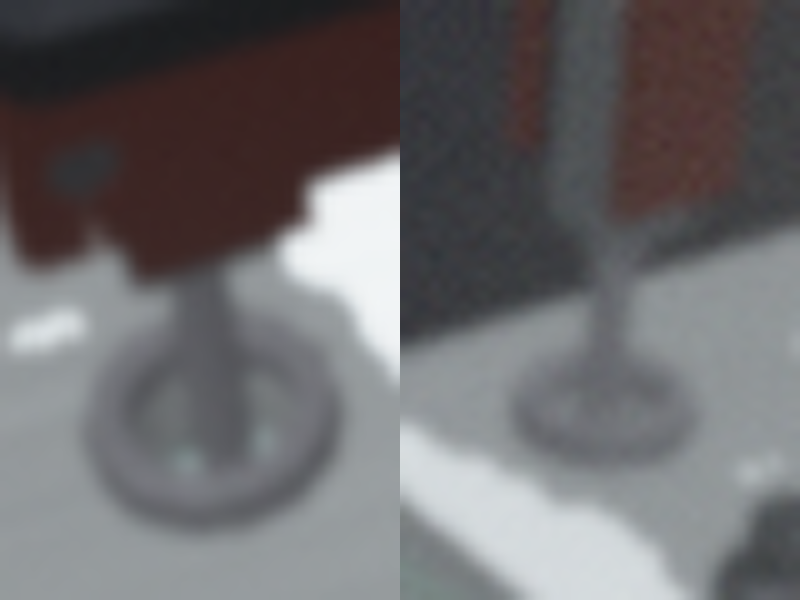

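The stem runs down the middle of the port in both views: x 214 against a hole centre of 215 in the scene view, and 605 against 602 in the side view. There is no contact force, so I'm handing the job in.

```bash
python3 -c "
from workcell import *
print(close_job())"
```

```text
the job is handed in; nothing more can be done
None
```

I handed the job in at about 12 s with the probe still held, upright to within about 0.5°, and its stem centred in the port to about 1–2 mm. By arm height its tip hangs about 61 mm above the table, halfway between tank floor and lid; I felt no contact force.

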